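# Lock a fallen reagent pack into the analyser dock

### The arm

A 7-joint arm with a two-finger parallel gripper is mounted at the origin on the work surface. World frame = base frame: x ahead of the robot, y to its left, z up, the work surface at z = 0. Lengths are in m, angles in rad, forces in N, time in s.
With the tool pointing down it reaches from about 0.4 to 0.85 m from the base axis. Payload 10.4 kg.
Tool frame: the origin (TCP) lies midway between the tips of the shut fingers; the grasp point (between the pads) lies 19 mm behind it; z points along the fingers, y is the line along which they close (so a half turn about z gives the same grasp; the last joint's range is limited). The gripper opens to 85 mm and grips with 20 to 120 N. Pads are 22 mm wide; open, the fingers measure 114 mm over their backs; the gripper's body (76 mm by 85 mm) begins 54 mm behind the grasp point. The pads swing forward as they close: fully open they stand 13 mm farther back than shut.
Start: joints at [1.181, 0.332, -0.065, 1.46, 0.022, 1.35, -0.088], TCP at [0.224, -0.583, 0.231] pointing down, gripper open.
Joint ranges: [-2.6, 2.6], [-0.5, 2.12], [-1.47, 1.34], [0.16, 2.42], [-1.27, 4.41], [0.06, 2.06], [-2.6, 2.6]. Speed limits (rad/s): [2.22, 2.22, 2.79, 2.79, 3.14, 3.14, 3.14].

### API

Orientations are given as a unit quaternion [x, y, z, w].
In Python, from workcell import get_obs, camera, camera_params, hand_in gives the robot as it stands.
- The arm moves only by the tool carry_out, never from a script. Its argument "commands" is a list that holds one entry, the list of rows, each a list of 6 numbers: the shift along the tool's x, y, z in units of 40 mm (1.0 is 40 mm), then the turn, a rotation vector about the tool's x, y, z in units of 6 degrees (1.0 is 6 degrees). In form: [[[x, y, z, ax, ay, az], ...]]. A call has 1 to 20 rows; each row shifts and turns the commanded pose from where the row before left it, along the tool's axes as they then stand; what a row does not reach is not made up. A row lasts 1/12 s, in which the tool goes at most 41.7 mm and 7.16 degrees, less where a joint would pass 70% of its speed; a pose out of reach is approached as far as the arm can. A call is refused whole if a number of a shift passes 1 or a number of a turn 1, either way. A call with a gripper value outside its range is refused whole. "hand" is the closure, from -1 (fully open) to 1 (shut), set as the call begins (left out, the last holds). The fingers move at their own pace and stop on an object; "force" is the grip in N (left out, the last holds). Time passes only in rows, so rows that do not move let the fingers close. It gives the time, the measured TCP pose, the force, the opening and the grip force at its end, in the units of the state.
- get_obs(): the state, without advancing time (a new reading comes with each control period).
- camera(name): name is "scene" or "top"; returns the picture (384x512x3 uint8, red, green, blue); there is no depth.
- camera_params(name): a dict with "mtx" (3x3 intrinsics, pixels), "k1" (the pictures are not rectified: a ray, as slopes to the right and down, at radius r is drawn at 1 + k1 r^2 times it, then the intrinsics apply), "R" (3x3) and "t" (3): a world point X has camera coordinates R X + t. Camera axes: x right, y down, z forward; pixel columns grow to the right and rows downward; lengths in m; the calibration is good to about 2 mm. A picture is of the moment at which its call begins. camera_params takes no time and is no camera call.
- hand_in(): hands the job in; it is judged then, once.
The state is a dict: "clock": time; "joint_pos": joint angles; "joint_velocities": joint speeds; "tau": joint torques, N m; "position": TCP position; "ee_rot": TCP orientation; "ft_force": force on the tool from outside, world axes, zero at the start; "torque": the same for the moment, N m; "grip_width": opening from 0.0 (shut) to 1.0 (fully open); "grasp_force": force on a finger pad.
Only numpy, scipy, OpenCV 4.12 (cv2) and the standard library are available. Lean on these libraries where they do the work, as an engineer would, in place of code of your own. Each camera call takes 0.05 s, during which the arm holds its last target. There are 200 camera calls.

### The job

Turn the dock's quarter-turn lever fully open, then stand the fallen reagent pack upright on the bare counter and let go of it. Take it again, set it cap up in the dock's bay, and turn the lever back over it all the way to its closed stop, so that it holds the pack pressed down on its sprung seat. Leave everything else on the counter where it is.

Things in the scene. Friction and masses are not known exactly. Their poses are not given: they have to be found in the camera images.
- pack: Reagent pack, loose, 175 to 350 g: white plastic box 86 mm long, section 44 x 52 mm, with a grey cap on one end; 101 mm overall. Origin: centre of the flat base. x axis: from base to cap (level at the start; must end pointing up). y: across the 44 mm width (level at the start). z: across the 52 mm (vertical at the start; it lies with its axis 26 mm above the counter).
- cap (a point): Centre of the flat top (22 mm across) of the pack's cap, 101 mm from the base along the pack's x. The cap is 43 mm across and 15 mm tall, its upper 6 mm a slick cone.
- dock: The dock, fixed, its place varies: a steel base plate 120 (x) x 200 (y) x 6 mm carrying a white open-topped rectangular bay and, 80 mm beside it, a 22 mm steel post with the lever. Origin: on the counter under the bay's centre; z up. Bay walls are 6 mm thick and rise to 64 mm above the counter; their top 9 mm flares outward.
- bay (a point): Centre of the top of the sprung seat at the bottom of the bay, 14 mm above the counter; axes are the dock's. The bay is 47 mm wide along x and 55 mm along y: 1.5 mm to spare all round for an upright pack with its 44 mm width along the dock's x, either way round. A pack standing on the seat has its cap's top 115 mm above the counter.
- pivot (a point): On the lever's vertical hinge axis, 120 mm above the counter (the height of the lever bar's centre line), 80 mm from the bay's centre along the dock's +y. Axes are the dock's. The hub is 28 mm across and reaches 132 mm above the counter.
- knob (a point): Middle of the black upright grip knob on the lever's free end: 18 mm diameter, from 128 to 170 mm above the counter (this point at 152 mm), 120 mm from the hinge axis. The lever is a round level steel bar, 16 mm thick, its underside 112 mm above the counter.
- lever (a joint): Lever angle, rad. 0 = closed stop: it points along the dock's -y, over the middle of the bay. pi/2 = open stop: it points along the dock's -x. Opens clockwise seen from above; stays where left (friction 0.15 N m). In the last 0.25 rad of closing the bar rides up the cone of a loaded pack's cap and presses the pack 3 to 5 mm down: about 3 to 10 N more at the knob.
- seat (a joint): How far the sprung seat is pressed down, m: 0 = up, 0.008 = bottomed. It does not yield to the pack's weight (5 N preload, 1 N/mm more); with a pack locked under the lever it reads about 0.003 to 0.005.
- slide_box: bystander: low grey plastic microscope-slide box 50 x 80 x 22 (mm), loose; origin at the centre of its underside. Leave alone.
- dish: bystander: small steel dish, 60 across, 16 high (mm), loose; origin at the centre of its underside. Leave alone.
- carton: bystander: low brown carton 50 x 80 x 30 (mm), loose; origin at the centre of its underside. Leave alone.
- bottle: bystander: upright amber bottle, 52 across, 130 high (mm), loose; origin at the centre of its underside. Leave alone.
- jar: bystander: white jar, 64 across, 70 high (mm), loose; origin at the centre of its underside. Leave alone.
- cup: bystander: clear specimen cup, 62 across, 75 high (mm), loose; origin at the centre of its underside. Leave alone.
- upright_box: bystander: standing white paper box 50 x 50 x 100 (mm), loose; origin at the centre of its underside. Leave alone.
Mind the look-alikes: they are no part of the job. What is meant by the dock is not pink, and is the smaller of those in its own colour.

How it is judged:
On the way, in this order (a step that is already met when the one before it is completed fails the run):
1. the lever is turned fully open (within 0.15 rad of its open stop) (value of joint lever above 1.42 rad), for 0.1 s.
2. the pack stands upright on the counter, outside the dock, let go and at rest (angle between pack's own x axis and vertical below 0.15 rad and height (world z) of pack below 0.005 m and contact force between the fingers and pack below 0.2 N and linear speed of pack below 0.02 m/s), for 0.2 s.
3. the pack stands in the bay on the seat, cap up, with the lever still open (angle between pack's own x axis and vertical below 0.15 rad and x of pack in the frame of bay between -0.006 and 0.006 m and y of pack in the frame of bay between -0.006 and 0.006 m and z of pack in the frame of bay below 0.004 m and value of joint lever above 0.6 rad), for 0.1 s.
At the end, for the whole second after the job is handed in: The lever is within 0.08 rad of its closed stop, the pack stands cap up in the bay (within 6 mm of its middle and 0.15 rad of upright), held down so that the seat is pressed at least 1.5 mm, and is at rest (value of joint lever below 0.08 rad and value of joint seat above 0.0015 m and angle between pack's own x axis and vertical below 0.15 rad and x of pack in the frame of bay between -0.006 and 0.006 m and y of pack in the frame of bay between -0.006 and 0.006 m and z of pack in the frame of bay below 0 m and linear speed of pack below 0.02 m/s); the robot touches nothing.
It fails at once if one of the other things on the counter is moved by more than 20 mm or tipped over (distance of any of slide_box, dish, carton, bottle, jar, cup, upright_box from where it was at the start of the episode above 0.02 m or angle between any of slide_box, dish, carton, bottle, jar, cup, upright_box's own z axis and vertical above 0.4 rad).
It also fails if it takes over 72 s, if anything falls off the work surface, if the arm or the gripper's body presses on something with over 40 N, if the wrist force passes 120 N, or if a joint passes its speed limit or range.

## Working session

There is one attempt and no reset: what is moved stays moved. The work goes in short steps, Python scripts to look and compute and a tool call to move; the robot and the scene stay as the last step left them, time stands still between calls to the robot, and variables do not carry over. Pictures are saved under pics/ and viewed, at most 12 in all, crops included, and the job is handed in when it is done.

Besides the shell and the picture viewer there is one more tool, called after "Request:" as a command line: name --argument value ..., lists and objects as JSON in quotes. carry_out: Moves the arm, as the interface text tells. Its arguments: {"type":"object","properties":{"commands":{"type":"array"},"hand":{"type":"number"},"force":{"type":"number"}},"required":["commands"]}

```bash
ls; mkdir -p pics; python3 - <<'E'
from workcell import *
import cv2
for n in("scene","top"):
    cv2.imwrite(f"pics/{n}0.png",camera(n)[...,::-1]); p=camera_params(n); print(n,{k:(v.tolist() if hasattr(v,'tolist') else v) for k,v in p.items()})
o=get_obs();print(o)
E
```

```text
pics
scene {'mtx': [[367.29935603011586, 0.0, 255.56640475496496], [0.0, 367.29935603011586, 185.91694026356168], [0.0, 0.0, 1.0]], 'k1': -0.11920951977101629, 'R': [[-0.5836636708427803, 0.8119935556676129, -0.001784626739094981], [0.6842234070938793, 0.4906362211260275, -0.5395502086961093], [-0.4372356899009663, -0.31613693879937377, -0.8419515350680151]], 't': [0.2383474882130107, -0.36150704784319165, 1.3789747044332157]}
top {'mtx': [[387.09520364378085, 0.0, 259.1019419017814], [0.0, 387.09520364378085, 190.73493627361228], [0.0, 0.0, 1.0]], 'k1': -0.0835979860161792, 'R': [[0.0238405183799945, -0.9993235381840205, 0.028001709139693184], [-0.981299957661123, -0.02874361248973913, -0.19032655578063176], [0.19100267740964097, -0.02294059224193078, -0.9813214083316119]], 't': [0.060223252956036824, 0.5607619996945656, 1.0076403157009919]}
{'clock': 0.1, 'joint_pos': array([ 1.18139085,  0.33282402, -0.06466452,  1.46082224,  0.02162735,
        1.34990932, -0.08847333]), 'joint_velocities': array([-0.00058783, -0.00064496,  0.00145603, -0.00343634, -0.00029515,
       -0.00195478, -0.00015282]), 'tau': array([ 1.11488796e-03, -6.26746058e+01,  4.88326396e-02, -3.92433858e+01,
        1.62590516e-02,  6.94224931e-03, -7.45749020e-06]), 'position': array([ 0.22400067, -0.58313417,  0.23060259]), 'ee_rot': array([ 9.83227004e-01,  1.82384915e-01, -1.61542901e-04, -6.12650587e-04]), 'ft_force': array([ 0.66116027,  0.88741574, -0.40035729]), 'torque': array([-0.01947076,  0.06968171, -0.00923973]), 'grasp_force': 0.0, 'grip_width': 0.9989708423120373}
```

View pics/scene0.png

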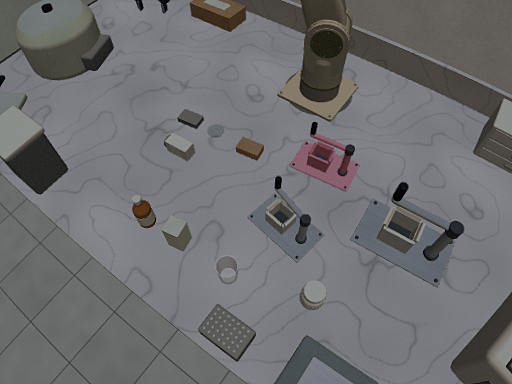

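View pics/top0.png

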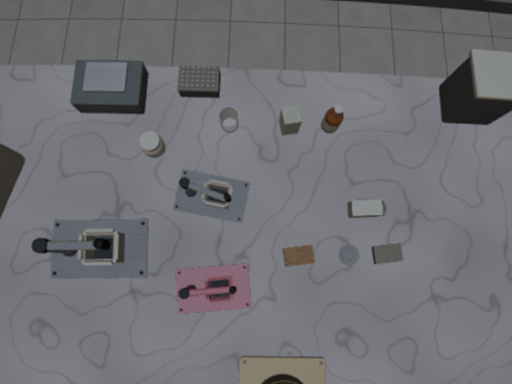

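The top view shows the small grey dock near (212,195) with the lever knob at (228,198) and the post at (184,183). The pack is the white box at (367,208). The scene view has the dock at (285,225) and the pack at (180,145). I'll enlarge both next.

```bash
cat > h.py <<'E'
import numpy as np, cv2
from workcell import *
from scipy.spatial.transform import Rotation as Rot
def ray(n,uv):
    p=camera_params(n);K=np.array(p["mtx"]);R=np.array(p["R"]);t=np.array(p["t"])
    s=cv2.undistortPoints(np.array(uv,float).reshape(1,1,2),K,np.array([p["k1"],0,0,0.]))[0,0]
    return -R.T@t, R.T@np.array([s[0],s[1],1])
def onz(n,uv,z):
    c,d=ray(n,uv); return c+d*(z-c[2])/d[2]
def two(a,b):
    (c1,d1),(c2,d2)=ray("scene",a),ray("top",b)
    d1/=np.linalg.norm(d1);d2/=np.linalg.norm(d2)
    s=np.linalg.lstsq(np.c_[d1,-d2],c2-c1,rcond=None)[0]
    p,q=c1+d1*s[0],c2+d2*s[1]; return (p+q)/2,np.linalg.norm(p-q)
def proj(n,X):
    p=camera_params(n);R=np.array(p["R"]);t=np.array(p["t"])
    return cv2.projectPoints(np.array(X,float).reshape(-1,1,3),cv2.Rodrigues(R)[0],t,np.array(p["mtx"]),np.array([p["k1"],0,0,0.]))[0][:,0]
def crop(n,u,v,w,h,k,img=None):
    im=camera(n) if img is None else img
    return cv2.resize(im[v:v+h,u:u+w,::-1],None,fx=k,fy=k,interpolation=cv2.INTER_CUBIC)
E
python3 - <<'E'
from h import *
s=cv2.imread("pics/scene0.png")[...,::-1];t=cv2.imread("pics/top0.png")[...,::-1]
a=np.hstack([crop("top",165,160,100,75,4,t),crop("top",320,170,100,75,4,t)])
b=np.hstack([crop("scene",240,170,100,75,4,s)[:300],crop("scene",140,110,100,75,4,s)])
cv2.imwrite("pics/c1.png",np.vstack([a,b]))
E
```

```text
(no output)
```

View pics/c1.png

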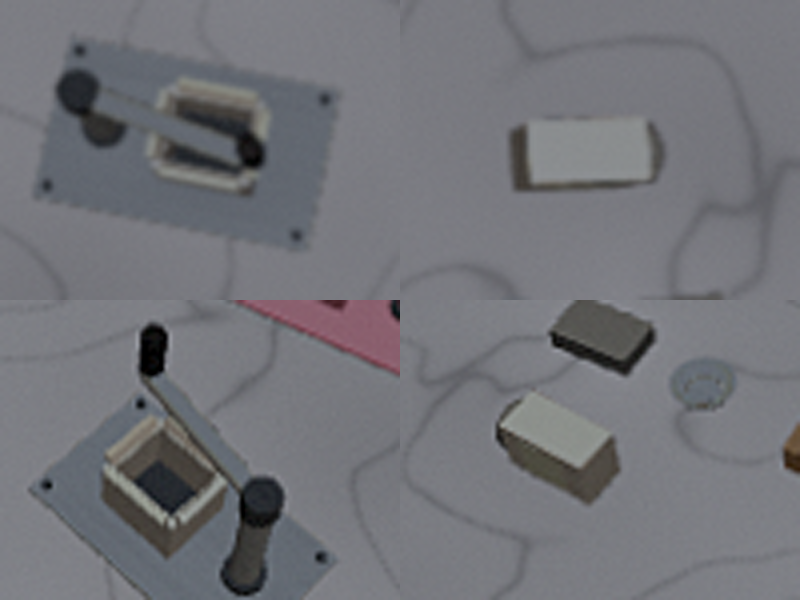

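```bash
python3 - <<'E'
from h import *
t=cv2.imread("pics/top0.png")[...,::-1];s=cv2.imread("pics/scene0.png")[...,::-1]
np.set_printoptions(precision=4,suppress=True)
T=lambda x,y:(x/4+165-.4,y/4+160-.4)
c=np.array([onz("top",T(*p),.006) for p in[(74,36),(342,89),(304,250),(34,199)]])
print("plate",c[:,:2], [np.linalg.norm(c[i]-c[(i+1)%4]) for i in range(4)],c.mean(0))
print("hub",onz("top",T(78,91),.132),"knob",onz("top",T(249,148),.170))
hub=two((240+(262-0)/4-.4,170+(500-300)/4-.4),T(78,91));print("hub2",hub)
print("knob2",two((240+153/4-.4,170+(330-300)/4-.4),T(251,145)))
# pack top face: bright mask in top
for n,im,(u,v,w,h) in(("top",t,(340,190,50,35)),("scene",s,(160,130,40,35))):
    g=im[v:v+h,u:u+w].min(2).astype(np.uint8); th,m=cv2.threshold(cv2.resize(g,None,fx=4,fy=4,interpolation=cv2.INTER_CUBIC),0,255,cv2.THRESH_OTSU)
    # top face is brightest
    k=max(cv2.findContours(m,0,2)[0],key=cv2.contourArea); b=cv2.boxPoints(cv2.minAreaRect(k))/4+[u-.4,v-.4]
    q=np.array([onz(n,p,.052) for p in b]); print(n,th,b.tolist(),q[:,:2],[np.linalg.norm(q[i]-q[(i+1)%4]) for i in range(4)],q.mean(0))
E
```

```text
plate [[0.6268 0.2952]
 [0.5934 0.1005]
 [0.4766 0.124 ]
 [0.5073 0.3162]] [np.float64(0.19753589007870037), np.float64(0.11912052043053661), np.float64(0.19470480510582205), np.float64(0.12136405493053219)] [0.551 0.209 0.006]
hub [0.5597 0.2677 0.132 ] knob [0.5195 0.1555 0.17  ]
hub2 (array([0.5615, 0.2683, 0.125 ]), np.float64(0.001341273795538805))
knob2 (array([0.5211, 0.1537, 0.173 ]), np.float64(0.0012279617607191674))
top 100.0 [[339.6, 189.6], [389.35, 189.6], [389.35, 224.35], [339.6, 224.35]] [[ 0.5689 -0.1479]
 [ 0.5731 -0.2893]
 [ 0.4755 -0.2855]
 [ 0.4723 -0.1465]] [np.float64(0.1414687152106917), np.float64(0.09766393706040957), np.float64(0.13905633497737965), np.float64(0.09659140387474699)] [ 0.5224 -0.2173  0.052 ]
scene 96.0 [[159.6, 164.34999237060546], [159.6, 129.6], [199.34999237060546, 129.6], [199.34999237060546, 164.34999237060546]] [[ 0.6235 -0.2119]
 [ 0.5199 -0.3124]
 [ 0.4434 -0.2032]
 [ 0.5514 -0.1106]] [np.float64(0.1443348378112515), np.float64(0.1332725830122161), np.float64(0.1423400640321226), np.float64(0.12435579553938654)] [ 0.5346 -0.2095  0.052 ]
```

```bash
python3 - <<'E'
from h import *
np.set_printoptions(precision=4,suppress=True)
T=lambda x,y:((x-400)/4+320-.4,y/4+170-.4)
q=np.array([onz("top",T(*p),.052) for p in[(527,119),(648,119),(653,181),(527,186)]]);print(q[:,:2],q.mean(0),[np.linalg.norm(q[i]-q[(i+1)%4]) for i in range(4)])
S=lambda x,y:((x-400)/4+140-.4,(y-300)/4+110-.4)
q=np.array([onz("scene",S(*p),.052) for p in[(500,430),(527,394),(613,437),(586,470)]]);print(q[:,:2],q.mean(0),[np.linalg.norm(q[i]-q[(i+1)%4]) for i in range(4)])
for n,p,z in(("carton",(299,256),.03),("dish",(348,254),.016),("slide",(387,253),.022),("bottle",(337,109),.13),("upright",(290,114),.1),("cup",(229,115),.075),("jar",(150,140),.07),("pinkknob",(232,290),.17),("pinkbase",(213,288),.006)):print(n,onz("top",p,z))
E
```

```text
[[ 0.5424 -0.1804]
 [ 0.5448 -0.266 ]
 [ 0.5014 -0.268 ]
 [ 0.4958 -0.1794]] [ 0.5211 -0.2235  0.052 ] [np.float64(0.08565504015720578), np.float64(0.04339773224897024), np.float64(0.08876179437661942), np.float64(0.04662253296239033)]
[[ 0.5493 -0.261 ]
 [ 0.5084 -0.2693]
 [ 0.5016 -0.1808]
 [ 0.5394 -0.1762]] [ 0.5247 -0.2218  0.052 ] [np.float64(0.04173914217292614), np.float64(0.08877793814497403), np.float64(0.038066518124381526), np.float64(0.08546021406537155)]
carton [ 0.3853 -0.0386  0.03  ]
dish [ 0.3939 -0.1777  0.016 ]
slide [ 0.3984 -0.2871  0.022 ]
bottle [ 0.7733 -0.1267  0.13  ]
upright [ 0.7663 -0.0033  0.1   ]
cup [0.7676 0.1648 0.075 ]
jar [0.6897 0.3807 0.07  ]
pinkknob [0.2993 0.1352 0.17  ]
pinkbase [0.2931 0.1938 0.006 ]
```

Request:
carry_out --commands '[[[0.675,-0.73,0,0,0,0],[0.675,-0.73,0,0,0,0],[0.675,-0.73,0,0,0,0],[0.675,-0.73,0,0,0,0],[0.675,-0.73,0,0,0,0],[0.675,-0.73,0,0,0,0],[0.675,-0.73,0,0,0,0],[0.675,-0.73,0,0,0,0],[0.675,-0.73,0,0,0,0],[0.675,-0.73,0,0,0,0],[0.675,-0.73,0,0,0,0],[0.675,-0.73,0,0,0,0],[0.675,-0.73,0,0,0,0],[0.675,-0.73,0,0,0,0],[0.675,-0.73,0,0,0,0],[0.675,-0.73,0,0,0,0],[0.675,-0.73,0,0,0,0],[0.675,-0.73,0,0,0,0],[0.675,-0.73,0,0,0,0],[0.675,-0.73,0,0,0,0]]]' --hand -1

```text
clock: 1.77
position: [0.5192, 0.157, 0.2312]
ee_rot: [0.983, 0.182, 0.0, 0.0]
ft_force: [0.4, 0.3, 0.1]
grip_width: 1.003
grasp_force: 0.0
```

Request:
carry_out --commands '[[[0,0,0,0,0,-1],[0,0,0,0,0,-1],[0,0,0,0,0,-1],[0,0,0,0,0,-1],[0,0,0,0,0,-1],[0,0,0,0,0,-1],[0,0,0,0,0,-1],[0,0,0,0,0,-1],[0,0,0,0,0,-1],[0,0,0,0,0,-1],[0,0,0,0,0,-1],[0,0,0,0,0,-1],[0,0,0,0,0,-1],[0,0,0,0,0,-1],[0,0,0,0,0,-1],[0,0,0,0,0,-1],[0,0,0,0,0,-1],[0,0,0,0,0,-1],[0,0,0,0,0,-1],[0,0,0,0,0,-1]]]'

```text
clock: 3.43
position: [0.5186, 0.1552, 0.231]
ee_rot: [0.331, 0.944, -0.0, -0.0]
ft_force: [1.3, 0.3, 0.9]
grip_width: 1.0
grasp_force: 0.0
```

Request:
carry_out --commands '[[[0,0,0.6,0,0,0],[0,0,0.6,0,0,0],[0,0,0.6,0,0,0],[0,0,0.55,0,0,0],[0,0,0,0,0,0]]]'

```text
clock: 3.85
position: [0.5166, 0.1541, 0.1333]
ee_rot: [0.334, 0.943, -0.002, -0.003]
ft_force: [-0.4, -0.7, 0.1]
grip_width: 1.002
grasp_force: 0.0
```

Request:
carry_out --commands '[[[0,0,0,0,0,0],[0,0,0,0,0,0],[0,0,0,0,0,0],[0,0,0,0,0,0],[0,0,0,0,0,0],[0,0,0,0,0,0],[0,0,0,0,0,0],[0,0,0,0,0,0],[0,0,0,0,0,0],[0,0,0,0,0,0]]]' --hand 1 --force 30

```text
clock: 4.68
position: [0.5194, 0.1561, 0.138]
ee_rot: [0.333, 0.943, 0.001, 0.001]
ft_force: [1.9, 3.9, 6.3]
grip_width: 0.2
grasp_force: 31.7
```

Request:
carry_out --commands '[[[0.302,-0.083,0,0,0,1],[0.302,-0.083,0,0,0,1],[0.302,-0.083,0,0,0,1],[0.302,-0.083,0,0,0,1],[0.302,-0.083,0,0,0,1],[0.302,-0.083,0,0,0,1],[0.302,-0.083,0,0,0,1],[0,0,0,0,0,0]]]'

```text
clock: 5.35
position: [0.4541, 0.2145, 0.1381]
ee_rot: [0.651, 0.759, 0.001, 0.001]
ft_force: [2.3, 1.2, 6.2]
grip_width: 0.202
grasp_force: 31.6
```

Request:
carry_out --commands '[[[0.302,-0.083,0,0,0,1],[0.302,-0.083,0,0,0,1],[0.302,-0.083,0,0,0,1],[0.302,-0.083,0,0,0,1],[0.302,-0.083,0,0,0,1],[0.302,-0.083,0,0,0,1],[0,0,0,0,0,0],[0,0,0,0,0,0]]]'

```text
clock: 6.02
position: [0.4427, 0.2861, 0.1379]
ee_rot: [0.852, 0.523, 0.0, -0.0]
ft_force: [-2.5, 1.6, 9.5]
grip_width: 0.198
grasp_force: 32.2
```

Request:
carry_out --commands '[[[0.08,-0.02,0,0,0,0.25],[0.08,-0.02,0,0,0,0.25],[0,0,0,0,0,0],[0,0,0,0,0,0]]]'

```text
clock: 6.35
position: [0.4435, 0.2904, 0.1378]
ee_rot: [0.866, 0.501, -0.002, 0.001]
ft_force: [-9.5, -7.0, 16.7]
grip_width: 0.2
grasp_force: 32.9
```

Request:
carry_out --commands '[[[0,0,0,0,0,0],[0,0,0,0,0,0],[0,0,0,0,0,0],[0,0,0,0,0,0],[0,0,0,0,0,0],[0,0,-0.7,0,0,0],[0,0,-0.7,0,0,0],[0,0,-0.7,0,0,0],[0,0,-0.7,0,0,0]]]' --hand -1

```text
clock: 7.1
position: [0.4439, 0.2916, 0.2504]
ee_rot: [0.866, 0.5, -0.0, 0.0]
ft_force: [0.2, -0.3, 1.1]
grip_width: 1.0
grasp_force: 0.0
```

```bash
python3 - <<'E'
from h import *
o=get_obs();print(o["position"],o["ee_rot"],o["joint_pos"])
s=camera("scene");t=camera("top")
cv2.imwrite("pics/s2.png",s[...,::-1]);cv2.imwrite("pics/t2.png",t[...,::-1])
cv2.imwrite("pics/c2.png",np.hstack([crop("top",165,150,100,90,4,t),crop("scene",240,150,100,90,4,s)]))
E
```

```text
[0.44389355 0.29159175 0.25044777] [ 8.65824768e-01  5.00347295e-01 -2.34746829e-04  2.30844598e-05] [ 0.17072367  0.22717174 -0.9531386   1.64131066  0.18837239  1.37117331
 -1.33074278]
```

View pics/c2.png

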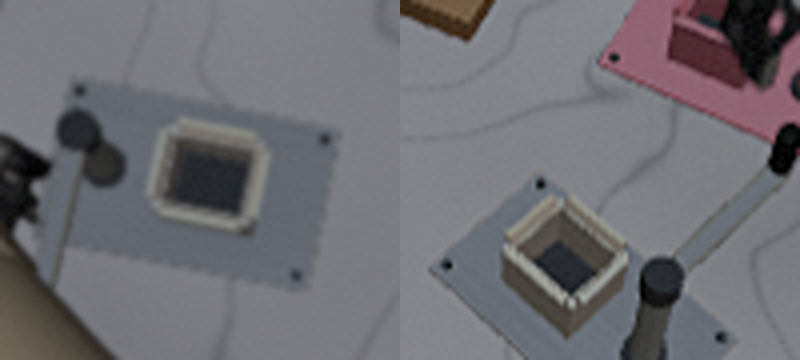

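The lever now points left along the dock's −x in the top view, from hub (78,130) down to (45,280) in the crop. The bay is clear, with its rim centred near crop (208,175).

```bash
python3 - <<'E'
from h import *
np.set_printoptions(precision=4,suppress=True)
for n,(u,v,w,h) in(("top",(195,172,44,44)),("scene",(262,195,38,42))):
    im=cv2.imread(f"pics/{n[0]}2.png")[v:v+h,u:u+w].astype(int)
    g=cv2.resize(im.astype(np.uint8),None,fx=4,fy=4,interpolation=cv2.INTER_CUBIC).astype(int)
    m=((g[...,2]>135)&(g[...,2]-g[...,0]>5)).astype(np.uint8)*255
    pts=cv2.findNonZero(m);k=cv2.convexHull(pts)
    r=cv2.minAreaRect(k);b=cv2.boxPoints(r)/4+[u-.4,v-.4]
    q=np.array([onz(n,p,.064) for p in b]);print(n,len(pts),b.tolist(),q[:,:2],[np.linalg.norm(q[i]-q[(i+1)%4]).round(4) for i in range(4)],q.mean(0))
    M=cv2.moments(k);print(onz(n,(M["m10"]/M["m00"]/4+u-.4,M["m01"]/M["m00"]/4+v-.4),.064))
    cv2.imwrite(f"pics/m{n}.png",m)
E
```

```text
top 80 [[223.09999809265136, 182.34999904632568], [228.81764373779296, 181.0794111251831], [233.32940826416015, 201.38235244750976], [227.61176452636718, 202.65294036865234]] [[0.5772 0.1737]
 [0.5812 0.1583]
 [0.5256 0.144 ]
 [0.5217 0.1593]] [np.float64(0.0159), np.float64(0.0574), np.float64(0.0157), np.float64(0.0573)] [0.5514 0.1588 0.064 ]
[0.5539 0.1619 0.064 ]
scene 825 [[263.65177593231203, 210.72425804138183], [277.98047027587893, 194.13313636779785], [298.71123657226565, 212.03697929382324], [284.38254318237307, 228.6280990600586]] [[0.5745 0.1475]
 [0.506  0.1498]
 [0.5209 0.2296]
 [0.5872 0.2252]] [np.float64(0.0686), np.float64(0.0812), np.float64(0.0664), np.float64(0.0788)] [0.5472 0.188  0.064 ]
[0.5474 0.1873 0.064 ]
```

Request:
carry_out --commands '[[[-0.764,0.605,0,0,0,0],[-0.764,0.605,0,0,0,0],[-0.764,0.605,0,0,0,0],[-0.764,0.605,0,0,0,0],[-0.764,0.605,0,0,0,0],[-0.764,0.605,0,0,0,0],[-0.764,0.605,0,0,0,0],[-0.764,0.605,0,0,0,0],[-0.764,0.605,0,0,0,0],[-0.764,0.605,0,0,0,0],[-0.764,0.605,0,0,0,0],[-0.764,0.605,0,0,0,0],[-0.764,0.605,0,0,0,0],[-0.764,0.605,0,0,0,0],[0,0,0,0,0,0]]]'

```text
clock: 8.45
position: [0.5221, -0.2573, 0.2474]
ee_rot: [0.868, 0.496, -0.001, 0.0]
ft_force: [-0.6, -1.2, -0.4]
grip_width: 0.998
grasp_force: 0.0
```

Request:
carry_out --commands '[[[0,0,0,0,0,-1],[0,0,0,0,0,-1],[0,0,0,0,0,-1],[0,0,0,0,0,-1],[0,0,0,0,0,-1],[0,0,0,0,0,-0.25],[0,0,0,0,1,0],[0,0,0,0,1,0],[0,0,0,0,1,0],[0,0,0,0,1,0],[0,0,0,0,0.2,0],[0,0,0,0,0,0]]]'

```text
clock: 9.45
position: [0.523, -0.2499, 0.2471]
ee_rot: [0.682, 0.698, 0.152, -0.157]
ft_force: [0.2, -0.1, -0.1]
grip_width: 1.002
grasp_force: 0.0
```

```bash
python3 - <<'E'
from h import *
np.set_printoptions(precision=4,suppress=True)
o=get_obs();R=Rot.from_quat(o["ee_rot"]).as_matrix();print(o["position"],R,o["joint_pos"])
T=np.array([.5235,-.238,.028])+.019*R[:,2]; print(T,(T-o["position"])@R/.04)
c=onz("top",(216.7,193.2),.064);print("bay top",c)
E
```

```text
[ 0.523  -0.2499  0.2471] [[-0.0199  0.9997 -0.0123]
 [ 0.9041  0.0232  0.4267]
 [ 0.4269 -0.0027 -0.9043]] [ 1.0103  0.487  -0.6173  1.3567 -0.12    1.5767  0.4563]
[ 0.5233 -0.2299  0.0108] [-2.0706  0.0335  5.5557]
bay top [0.5467 0.1897 0.064 ]
```

Request:
carry_out --commands '[[[-0.52,0.01,0,0,0,0],[-0.52,0.01,0,0,0,0],[-0.52,0.01,0,0,0,0],[-0.51,0.0,0,0,0,0],[0,0,0.8,0,0,0],[0,0,0.8,0,0,0],[0,0,0.8,0,0,0],[0,0,0.8,0,0,0],[0,0,0.8,0,0,0],[0,0,0.8,0,0,0],[0,0,0.5,0,0,0],[0,0,0.25,0,0,0],[0,0,0,0,0,0]]]'

```text
clock: 10.53
position: [0.5241, -0.2259, 0.0123]
ee_rot: [0.68, 0.7, 0.151, -0.157]
ft_force: [-1.3, 0.2, 0.3]
grip_width: 0.999
grasp_force: 0.0
```

Request:
carry_out --commands '[[[0,0,0,0,0,0],[0,0,0,0,0,0],[0,0,0,0,0,0],[0,0,0,0,0,0],[0,0,0,0,0,0],[0,0,0,0,0,0],[0,0,0,0,0,0],[0,0,0,0,0,0]]]' --hand 1 --force 40

```text
clock: 11.2
position: [0.5252, -0.2297, 0.0146]
ee_rot: [0.681, 0.699, 0.152, -0.155]
ft_force: [-1.8, -1.9, 6.6]
grip_width: 0.514
grasp_force: 40.8
```

Request:
carry_out --commands '[[[0.32,0,-0.68,0,0,0],[0.32,0,-0.68,0,0,0],[0.32,0,-0.68,0,0,0],[0.32,0,-0.68,0,0,0],[0.32,0,-0.68,0,0,0],[0,0,0,0.427,0,-0.904],[0,0,0,0.427,0,-0.904],[0,0,0,0.427,0,-0.904],[0,0,0,0.427,0,-0.904],[0,0,0,0.427,0,-0.904],[0,0,0,0.427,0,-0.904],[0,0,0,0.427,0,-0.904],[0,0,0,0.427,0,-0.904],[0,0,0,0.427,0,-0.904],[0,0,0,0,0,0]]]'

```text
clock: 12.45
position: [0.5253, -0.2268, 0.1636]
ee_rot: [0.286, 0.933, 0.064, -0.209]
ft_force: [0.6, 0.5, -1.8]
grip_width: 0.508
grasp_force: 41.8
```

Request:
carry_out --commands '[[[0,0,0,0,-1,0],[0,0,0,0,-1,0],[0,0,0,0,-1,0],[0,0,0,0,-1,0],[0,0,0,0,-1,0],[0,0,0,0,-1,0],[0,0,0,0,-1,0],[0,0,0,0,-1,0],[0,0,0,0,-1,0],[0,0,0,0,-1,0],[0,0,0,0,0,0]]]'

```text
clock: 13.37
position: [0.5202, -0.2277, 0.1604]
ee_rot: [0.284, 0.911, -0.09, 0.285]
ft_force: [-0.7, -0.8, -4.0]
grip_width: 0.511
grasp_force: 41.9
```

```bash
python3 - <<'E'
from h import *
np.set_printoptions(precision=4,suppress=True)
o=get_obs();R=Rot.from_quat(o["ee_rot"]).as_matrix();print(o["position"],R,o["joint_pos"],o["grip_width"],o["ft_force"])
E
```

```text
[ 0.5202 -0.2277  0.1604] [[-0.6759  0.5691  0.4683]
 [ 0.466   0.8222 -0.3268]
 [-0.571  -0.0027 -0.8209]] [ 1.0814 -0.0648 -0.8491  2.1858  0.3918  0.46    0.8808] 0.5107206323616218 [-0.7429 -0.7578 -4.0474]
```

Request:
carry_out --commands '[[[-0.367,0.674,0.253,0,0,0],[-0.367,0.674,0.253,0,0,0],[-0.367,0.674,0.253,0,0,0],[-0.367,0.674,0.253,0,0,0],[0,0,0,0,-1,0],[0,0,0,0,-1,0],[0,0,0,0,-1,0],[0,0,0,0,-1,0],[0,0,0,0,-1,0],[0,0,0,0,0,0]]]'

```text
clock: 14.2
position: [0.6415, -0.1866, 0.16]
ee_rot: [0.265, 0.839, -0.152, 0.451]
ft_force: [0.1, 0.7, -3.6]
grip_width: 0.507
grasp_force: 42.1
```

```bash
python3 - <<'E'
from h import *
np.set_printoptions(precision=4,suppress=True)
o=get_obs();R=Rot.from_quat(o["ee_rot"]).as_matrix();print(o["position"],R,o["joint_pos"],o["grip_width"],o["ft_force"],o["torque"])
s=camera("scene");t=camera("top")
cv2.imwrite("pics/c3.png",np.hstack([crop("top",290,130,100,100,4,t),crop("scene",130,110,100,100,4,s)]))
E
```

```text
[ 0.6415 -0.1866  0.16  ] [[-0.4529  0.5819  0.6755]
 [ 0.3083  0.8131 -0.4938]
 [-0.8366 -0.0154 -0.5476]] [ 0.6655  0.2345 -0.7701  2.1897  1.7694  0.7037 -0.5307] 0.5073166846750639 [ 0.0598  0.7222 -3.6254] [ 0.8544  1.1629 -0.0251]
```

View pics/c3.png

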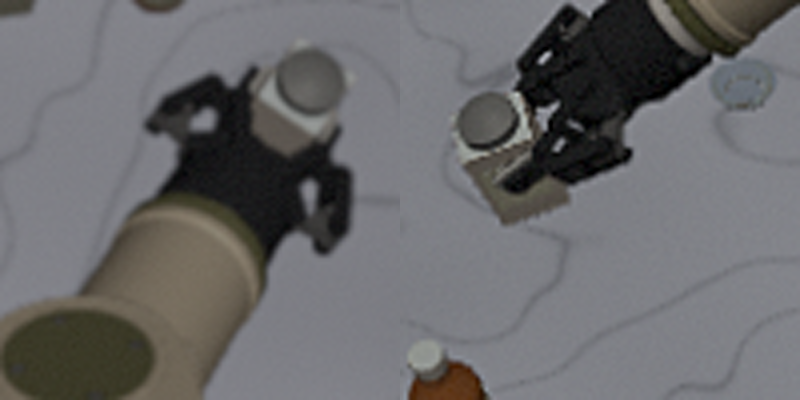

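The pack hangs nearly upright with its cap up: cap at crop (312,80) in the top view and (487,122) in the scene view. It needs about 8° more tilt, then lowering.

Request:
carry_out --commands '[[[0,0,0,0,-0.7,0.15],[0,0,0,0,-0.6,0],[0,0,0,0,0,0],[0,0,0,0,0,0]]]'

```text
clock: 14.63
position: [0.642, -0.1876, 0.1608]
ee_rot: [0.261, 0.806, -0.167, 0.504]
ft_force: [-0.0, 0.4, -1.6]
grip_width: 0.514
grasp_force: 42.2
```

```bash
python3 - <<'E'
from h import *
np.set_printoptions(precision=4,suppress=True)
o=get_obs();R=Rot.from_quat(o["ee_rot"]).as_matrix();print(o["position"],R,o["joint_pos"],o["ft_force"],o["torque"])
G=o["position"]-.019*R[:,2];print("grasp",G,"world z in tool",R[2]);
s=camera("scene");t=camera("top");cv2.imwrite("pics/s3.png",s[...,::-1]);cv2.imwrite("pics/t3.png",t[...,::-1])
# circle of the grey cap
for n,im,(u,v,w,h) in(("top",t,(350,132,40,40)),("scene",s,(135,125,40,30))):
    pass
E
```

```text
[ 0.642  -0.1876  0.1608] [[-0.3545  0.5895  0.7258]
 [ 0.253   0.8078 -0.5324]
 [-0.9002 -0.0051 -0.4355]] [ 0.628   0.2939 -0.7662  2.2455  2.007   0.8621 -0.7678] [-0.0065  0.3646 -1.6001] [ 0.845   1.1069 -0.0045]
grasp [ 0.6282 -0.1775  0.1691] world z in tool [-0.9002 -0.0051 -0.4355]
```

Request:
carry_out --commands '[[[0.46,0,0.222,0,0,0],[0.46,0,0.222,0,0,0],[0.46,0,0.222,0,0,0],[0.46,0,0.222,0,0,0],[0.46,0,0.222,0,0,0],[0,0,0,0,0,0],[0,0,0,0,0,0]]]'

```text
clock: 15.32
position: [0.6423, -0.1879, 0.059]
ee_rot: [0.261, 0.805, -0.167, 0.506]
ft_force: [-0.2, -0.3, -2.1]
grip_width: 0.513
grasp_force: 42.1
```

Request:
carry_out --commands '[[[0.05,0,0.022,0,0,0],[0.05,0,0.022,0,0,0],[0,0,0,0,0,0]]]'

```text
clock: 15.57
position: [0.6427, -0.1873, 0.0563]
ee_rot: [0.26, 0.804, -0.166, 0.508]
ft_force: [-1.3, 0.7, -2.2]
grip_width: 0.509
grasp_force: 42.1
```

Request:
carry_out --commands '[[[0.045,0,0.022,0,0,0],[0,0,0,0,0,0],[0.045,0,0.022,0,0,0],[0,0,0,0,0,0]]]'

```text
clock: 15.9
position: [0.6422, -0.187, 0.0509]
ee_rot: [0.26, 0.805, -0.166, 0.507]
ft_force: [-0.0, 1.1, -1.9]
grip_width: 0.516
grasp_force: 42.1
```

Request:
carry_out --commands '[[[0.03,0,0.015,0,0,0],[0,0,0,0,0,0],[0,0,0,0,0,0]]]'

```text
clock: 16.15
position: [0.6422, -0.1869, 0.0495]
ee_rot: [0.26, 0.805, -0.166, 0.507]
ft_force: [-0.7, -1.1, -2.4]
grip_width: 0.511
grasp_force: 42.1
```

```bash
python3 - <<'E'
from h import *
o=get_obs();print(o["position"],o["ft_force"],o["torque"])
s=camera("scene");t=camera("top");cv2.imwrite("pics/s4.png",s[...,::-1]);cv2.imwrite("pics/t4.png",t[...,::-1])
cv2.imwrite("pics/c4.png",np.hstack([crop("top",330,130,80,80,5,t),crop("scene",130,120,80,80,5,s)]))
E
```

```text
[ 0.64220444 -0.18694174  0.0495014 ] [-0.68201431 -1.10173327 -2.36644097] [ 0.82848452  1.07432497 -0.00306072]
```

View pics/c4.png

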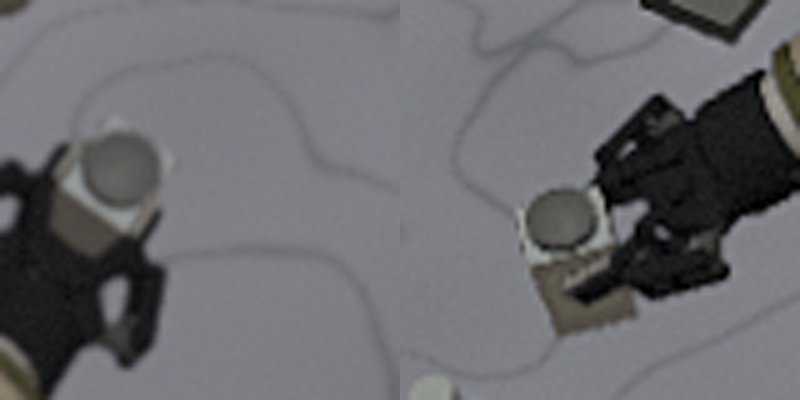

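The cap is at crop (122,165) in the top view and (562,215) in the scene view. I'll triangulate its height to get the remaining drop.

```bash
python3 - <<'E'
from h import *
print(two((130+(562-400)/5-.4,120+214/5-.4),(330+122/5-.4,130+164/5-.4)))
# base corners visible in scene (z=0 if on counter)
for p in((560,335),(637,308)):print(onz("scene",(130+(p[0]-400)/5-.4,120+p[1]/5-.4),0.0))
E
```

```text
(array([ 0.63424947, -0.1764449 ,  0.10209372]), np.float64(8.484807707784519e-05))
[ 0.66198457 -0.18198427  0.        ]
[ 6.18254536e-01 -1.55859410e-01 -1.11022302e-16]
```

Request:
carry_out --commands '[[[0.03,0,0.015,0,0,0],[0,0,0,0,0,0],[0.03,0,0.015,0,0,0],[0,0,0,0,0,0],[0,0,0,0,0,0]]]'

```text
clock: 16.67
position: [0.6432, -0.1873, 0.049]
ee_rot: [0.26, 0.804, -0.167, 0.509]
ft_force: [-6.0, 0.6, 9.3]
grip_width: 0.516
grasp_force: 42.6
```

Request:
carry_out --commands '[[[-0.025,0,-0.012,0,0,0],[0,0,0,0,0,0]]]'

```text
clock: 16.83
position: [0.6429, -0.1871, 0.0491]
ee_rot: [0.26, 0.804, -0.166, 0.508]
ft_force: [-0.9, -0.1, 4.7]
grip_width: 0.509
grasp_force: 41.9
```

Request:
carry_out --commands '[[[0,0,0,0,0,0],[0,0,0,0,0,0],[0,0,0,0,0,0],[0,0,0,0,0,0],[0,0,0,0,0,0],[0,0,0,0,0,0],[0,0,0,0,0,0]]]' --hand -1

```text
clock: 17.42
position: [0.6422, -0.187, 0.048]
ee_rot: [0.26, 0.805, -0.166, 0.507]
ft_force: [0.5, 0.5, 0.3]
grip_width: 1.002
grasp_force: 0.0
```

Request:
carry_out --commands '[[[0,0,-0.6,0,0,0],[0,0,-0.9,0,0,0],[0,0,-0.9,0,0,0],[0,0,-0.9,0,0,0],[-0.8,0,-0.4,0,0,0],[-0.8,0,-0.4,0,0,0],[-0.8,0,-0.4,0,0,0],[-0.8,0,-0.4,0,0,0],[0,0,0,0,0,0]]]'

```text
clock: 18.17
position: [0.5702, -0.1191, 0.2045]
ee_rot: [0.241, 0.813, -0.176, 0.501]
ft_force: [0.5, -1.4, 0.8]
grip_width: 0.999
grasp_force: 0.0
```

```bash
python3 - <<'E'
from h import *
np.set_printoptions(precision=4,suppress=True)
o=get_obs();R=Rot.from_quat(o["ee_rot"]).as_matrix();print(o["position"],R,o["joint_pos"])
s=camera("scene");t=camera("top");cv2.imwrite("pics/s5.png",s[...,::-1]);cv2.imwrite("pics/t5.png",t[...,::-1])
cv2.imwrite("pics/c5.png",np.hstack([crop("top",330,130,80,80,5,t),crop("scene",130,120,80,80,5,s)]))
E
```

```text
[ 0.5702 -0.1191  0.2045] [[-0.3831  0.5675  0.7288]
 [ 0.2144  0.8221 -0.5275]
 [-0.8985 -0.0458 -0.4366]] [ 0.9421  0.0268 -1.2349  2.3638  1.7093  0.823  -0.6423]
```

View pics/c5.png

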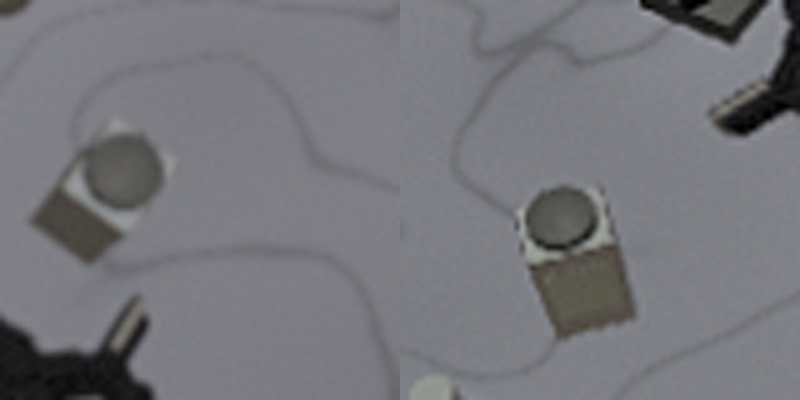

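The pack stands upright by itself: cap at crop (123,170) in the top view and (562,217) in the scene view. Next I'll level the tool.

Request:
carry_out --commands '[[[0,0,-0.3,0,1,0],[0,0,-0.3,0,1,0],[0,0,-0.3,0,1,0],[0,0,0,0,1,0],[0,0,0,0,1,0],[0,0,0,0,1,0],[0,0,0,0,1,0],[0,0,0,0,1,0],[0,0,0,0,1,0],[0,0,0,0,1,0],[0,0,0,0,0.7,0],[0,0,0,0,0,0],[0,0,0,0,0,0]]]'

```text
clock: 19.35
position: [0.5461, -0.1224, 0.1974]
ee_rot: [0.308, 0.947, -0.065, 0.071]
ft_force: [0.2, -0.5, 0.1]
grip_width: 1.004
grasp_force: 0.0
```

```bash
cat >> h.py <<'E'
np.set_printoptions(precision=4,suppress=True)
def goto(T,yaw):
    """units from here: turn (tool axes, 6deg) to tool-down with x at yaw, then shift in the NEW axes"""
    o=get_obs();R=Rot.from_quat(o["ee_rot"]);y=np.radians(yaw);c,s=np.cos(y),np.sin(y)
    D=np.array([[c,s,0],[s,-c,0],[0,0,-1.]])
    print("pos",o["position"],"joints",o["joint_pos"],"turn",(R.inv()*Rot.from_matrix(D)).as_rotvec(degrees=True)/6,"shift",D.T@(np.array(T)-o["position"])/.04)
E
python3 - <<'E'
from h import *
for n,p in(("top",(330+123/5-.4,130+170/5-.4)),("scene",(130+162/5-.4,120+217/5-.4))):print(onz(n,p,.093))
print(two((130+162/5-.4,120+217/5-.4),(330+123/5-.4,130+170/5-.4)))
# box top face corners z=.086 from s5/t5
f=lambda n,p:(p[0]/5+330-.4,p[1]/5+130-.4) if n=="top" else ((p[0]-400)/5+130-.4,p[1]/5+120-.4)
for n,p in(("top",(113,118)),("top",(176,162)),("top",(65,188)),("top",(124,234)),("scene",(516,213)),("scene",(598,186)),("scene",(619,248)),("scene",(533,267))):print(n,onz(n,f(n,p),.086))
goto([.634,-.178,.2],143.9)
E
```

```text
[ 0.6335 -0.1795  0.093 ]
[ 0.6321 -0.1811  0.093 ]
(array([ 0.633 , -0.1791,  0.0954]), np.float64(0.0006712840252839908))
top [ 0.6647 -0.1766  0.086 ]
top [ 0.641 -0.211  0.086]
top [ 0.6242 -0.1492  0.086 ]
top [ 0.5996 -0.1811  0.086 ]
scene [ 0.6434 -0.211   0.086 ]
scene [ 0.5995 -0.1841  0.086 ]
scene [ 0.626  -0.1422  0.086 ]
scene [ 0.6659 -0.1747  0.086 ]
pos [ 0.5461 -0.1224  0.1974] joints [ 0.874   0.2369 -0.9368  1.7582  0.3926  1.1779  0.7604] turn [-0.7583  1.6754  0.009 ] shift [-2.5943  0.173  -0.0638]
```

Request:
carry_out --commands '[[[0,0,0,-0.38,0.84,0],[0,0,0,-0.38,0.84,0],[-0.65,0.04,0,0,0,0],[-0.65,0.04,0,0,0,0],[-0.65,0.04,0,0,0,0],[-0.65,0.04,0,0,0,0],[0,0,0,0,0,0],[0,0,0,0,0,0]]]'

```text
clock: 20.02
position: [0.6342, -0.1775, 0.199]
ee_rot: [0.309, 0.951, -0.001, 0.001]
ft_force: [0.5, -0.5, 0.4]
grip_width: 1.0
grasp_force: 0.0
```

```bash
python3 - <<'E'
from h import *
goto([.633,-.179,.057],143.9)
E
```

```text
pos [ 0.6342 -0.1775  0.199 ] joints [ 0.7867  0.5591 -0.8506  1.3744  0.4194  1.3906  0.8826] turn [-0.0069  0.0251  0.023 ] shift [ 0.0014 -0.0472  3.5493]
```

Request:
carry_out --commands '[[[0,-0.05,0.7,0,0,0],[0,0,0.7,0,0,0],[0,0,0.7,0,0,0],[0,0,0.7,0,0,0],[0,0,0.5,0,0,0],[0,0,0.25,0,0,0],[0,0,0,0,0,0]]]'

```text
clock: 20.6
position: [0.6316, -0.1792, 0.0565]
ee_rot: [0.308, 0.951, -0.001, 0.0]
ft_force: [-0.2, -1.1, 0.1]
grip_width: 0.998
grasp_force: 0.0
```

Request:
carry_out --commands '[[[0,0,0,0,0,0],[0,0,0,0,0,0],[0,0,0,0,0,0],[0,0,0,0,0,0],[0,0,0,0,0,0],[0,0,0,0,0,0],[0,0,0,0,0,0],[0,0,0,0,0,0]]]' --hand 1 --force 40

```text
clock: 21.27
position: [0.6344, -0.1807, 0.0601]
ee_rot: [0.309, 0.951, -0.001, 0.003]
ft_force: [-2.8, -0.4, 6.7]
grip_width: 0.507
grasp_force: 40.4
```

Request:
carry_out --commands '[[[0,0,-0.5,0,0,0],[0,0,-0.85,0,0,0],[0,0,-0.85,0,0,0],[0,0,-0.8,0,0,0],[0.655,0.562,0,0,0,0],[0.655,0.562,0,0,0,0],[0.655,0.562,0,0,0,0],[0.655,0.562,0,0,0,0],[0.655,0.562,0,0,0,0],[0.655,0.562,0,0,0,0],[0.655,0.562,0,0,0,0],[0.655,0.562,0,0,0,0],[0.655,0.562,0,0,0,0],[0.655,0.562,0,0,0,0],[0.655,0.562,0,0,0,0],[0,0,0,0,0,0]]]'

```text
clock: 22.6
position: [0.5423, 0.1978, 0.1786]
ee_rot: [0.304, 0.953, 0.001, 0.001]
ft_force: [-1.4, 0.7, -1.9]
grip_width: 0.507
grasp_force: 42.1
```

Request:
carry_out --commands '[[[0,0,0,0,0,1],[0,0,0,0,0,1],[0,0,0,0,0,1],[0,0,0,0,0,1],[0,0,0,0,0,1],[0,0,0,0,0,1],[0,0,0,0,0,1],[0,0,0,0,0,1],[0,0,0,0,0,1],[0,0,0,0,0,1],[0,0,0,0,0,0.55],[0,0,0,0,0,0],[0,0,0,0,0,0]]]'

```text
clock: 23.68
position: [0.5457, 0.1892, 0.1777]
ee_rot: [0.762, 0.648, 0.0, 0.002]
ft_force: [-0.4, 0.1, -2.0]
grip_width: 0.509
grasp_force: 42.1
```

```bash
python3 - <<'E'
from h import *
goto([.547,.189,.18],80.5)
s=camera("scene");t=camera("top");cv2.imwrite("pics/s6.png",s[...,::-1]);cv2.imwrite("pics/t6.png",t[...,::-1])
cv2.imwrite("pics/c6.png",np.hstack([crop("top",175,150,80,80,5,t),crop("scene",240,150,80,80,5,s)]))
E
```

```text
pos [0.5457 0.1892 0.1777] joints [ 0.2304  0.3655 -0.7913  1.6309  0.2742  1.2575 -0.7733] turn [0.0332 0.0157 0.0497] shift [-0.0006  0.034  -0.0581]
```

View pics/c6.png

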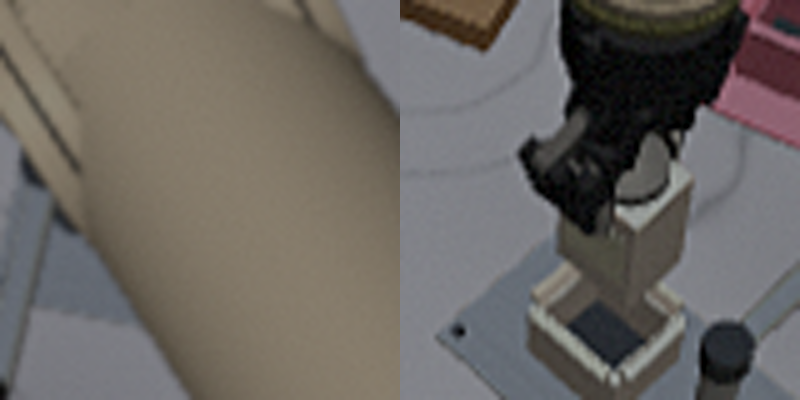

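The top camera's view is blocked by the arm. The scene crop shows the pack hanging over the bay, with the near corner of its base at (628,305) and of its box top at (628,217).

```bash
python3 - <<'E'
from h import *
s=cv2.imread("pics/s6.png")[...,::-1]
f=lambda p:((p[0]-400)/5+240-.4,p[1]/5+150-.4)
y=np.radians(-9.5);X=np.array([np.cos(y),np.sin(y)]);Y=np.array([-np.sin(y),np.cos(y)])
for p,z in(((628,305),.1177),((628,217),.2037)):
    c=onz("scene",f(p),z)[:2];print("corner",c,"centre",c-.022*X-.026*Y)
# other corners: left bottom (560,255), right (686,262)bottom, right top (692,183)
print("left base", onz("scene",f((560,255)),.1177)[:2]-.022*X+.026*Y)
print("right base", onz("scene",f((686,262)),.1177)[:2]+.022*X-.026*Y,"right top",onz("scene",f((692,183)),.2037)[:2]+.022*X-.026*Y)
im=crop("scene",255,160,50,80,1,s)
cv2.imwrite("pics/c7.png",cv2.resize(im,None,fx=7,fy=7,interpolation=cv2.INTER_CUBIC))
E
```

```text
corner [0.5659 0.2096] centre [0.5399 0.1876]
corner [0.5679 0.2041] centre [0.5419 0.1821]
left base [0.5441 0.1925]
right base [0.5433 0.1912] right top [0.5504 0.1897]
```

View pics/c7.png

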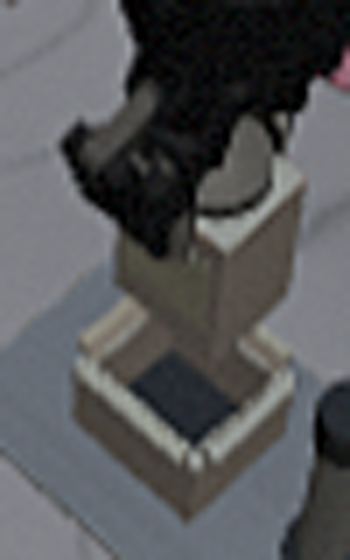

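The 7x crop puts the pack's near base corner at (212,363), its left base corner at (118,281) and its right base corner at (298,294). The bay rim corners are near (75,372) on the left, (195,460) in front and (292,375) on the right.

```bash
python3 - <<'E'
from h import *
f=lambda p:(p[0]/7+255-.43,p[1]/7+160-.43)
y=np.radians(-9.5);X=np.array([np.cos(y),np.sin(y)]);Y=np.array([-np.sin(y),np.cos(y)])
for p,z,a,b in(((212,363),.1177,1,1),((118,281),.1177,1,-1),((298,294),.1177,-1,1),((212,248),.2037,1,1),((304,185),.2037,-1,1)):
    c=onz("scene",f(p),z)[:2];print(c-a*.022*X-b*.026*Y)
# prediction for pack centred at TCP and TCP+2mm Y
o=get_obs()["position"]
for C in(o[:2],o[:2]+.002*Y):
    P=[np.r_[C+a*.022*X+b*.026*Y,z] for z,a,b in((.1177,1,1),(.1177,1,-1),(.1177,-1,1),(.2037,1,1),(.2037,-1,1))]
    print(((proj("scene",P)-[255-.43,160-.43])*7))
for B in((.547,.189),):
    B=np.array(B);P=[np.r_[B+a*.0235*X+b*.0275*Y,.014] for a,b in((1,1),(1,-1),(-1,1),(-1,-1))];print("seat",(proj("scene",P)-[255-.43,160-.43])*7)
    P=[np.r_[B+a*.0295*X+b*.0335*Y,.006] for a,b in((1,1),(1,-1),(-1,1))];print("outer base",(proj("scene",P)-[255-.43,160-.43])*7)
E
```

```text
[0.5425 0.1882]
[0.5421 0.1906]
[0.5416 0.1913]
[0.5471 0.1845]
[0.5499 0.1894]
[[209.6475 370.4997]
 [109.9522 285.7651]
 [287.9408 298.8254]
 [225.7729 251.8988]
 [309.9279 176.6959]]
[[213.5579 373.8231]
 [113.7165 288.9647]
 [291.8401 302.0383]
 [230.0191 255.3992]
 [314.1596 180.0691]]
seat [[190.9371 498.2173]
 [ 94.5277 413.63  ]
 [268.1014 425.882 ]
 [171.8716 343.9949]]
outer base [[190.4597 525.4335]
 [ 73.7701 422.4396]
 [286.7099 434.6664]]
```

```bash
python3 - <<'E'
from h import *
ims=[camera("scene").astype(float) for _ in range(6)];s=np.mean(ims,0);cv2.imwrite("pics/s7.png",s[...,::-1])
for v in range(184,214,2):
    r=s[v];g=r[:,1]; 
    # right silhouette: strongest brighten between col 292..303 ; near edge between 279..292
    def edge(a,b):
        d=np.abs(np.diff(s[v,a:b],axis=0)).sum(1);i=d.argmax()
        if 0<i<len(d)-1: 
            den=d[i-1]-2*d[i]+d[i+1]; i=i+.5*(d[i-1]-d[i+1])/den
        return round(a+i+.5,2),int(d.max())
    print(v,"near",edge(280,291),"right",edge(293,304),"left",edge(266,277))
E
```

```text
184 near (np.float64(284.24), 130) right (np.float64(293.5), 220) left (np.float64(274.74), 146)
186 near (np.float64(282.73), 174) right (np.float64(293.5), 293) left (np.float64(266.5), 149)
188 near (np.float64(282.5), 248) right (np.float64(297.55), 134) left (np.float64(266.5), 191)
190 near (np.float64(289.5), 169) right (np.float64(297.48), 147) left (np.float64(269.28), 167)
192 near (np.float64(282.51), 280) right (np.float64(297.53), 105) left (np.float64(271.4), 217)
194 near (np.float64(289.5), 136) right (np.float64(296.63), 83) left (np.float64(271.28), 125)
196 near (np.float64(281.49), 132) right (np.float64(296.48), 170) left (np.float64(270.65), 136)
198 near (np.float64(284.1), 47) right (np.float64(296.47), 155) left (np.float64(270.85), 84)
200 near (np.float64(285.99), 24) right (np.float64(295.68), 119) left (np.float64(270.71), 98)
202 near (np.float64(285.39), 42) right (np.float64(295.31), 115) left (np.float64(273.57), 91)
204 near (np.float64(285.41), 48) right (np.float64(293.5), 104) left (np.float64(275.5), 104)
206 near (np.float64(285.41), 46) right (np.float64(293.5), 9) left (np.float64(274.64), 100)
208 near (np.float64(288.52), 79) right (np.float64(294.43), 27) left (np.float64(272.75), 96)
210 near (np.float64(289.5), 95) right (np.float64(294.43), 61) left (np.float64(270.46), 71)
212 near (np.float64(282.44), 47) right (np.float64(297.57), 46) left (np.float64(268.56), 182)[ WARN:0@3.105] global loadsave.cpp:1063 imwrite_ Unsupported depth image for selected encoder is fallbacked to CV_8U.
```

Request:
carry_out --commands '[[[0,0.03,0.4,0,0,0.05],[0,0,0.4,0,0,0],[0,0,0.4,0,0,0],[0,0,0,0,0,0],[0,0,0,0,0,0]]]'

```text
clock: 24.5
position: [0.5466, 0.1889, 0.1292]
ee_rot: [0.764, 0.645, -0.0, 0.001]
ft_force: [0.4, 1.2, -2.4]
grip_width: 0.51
grasp_force: 42.0
```

Request:
carry_out --commands '[[[0,0,0.1,0,0,0],[0,0,0.1,0,0,0],[0,0,0.1,0,0,0],[0,0,0,0,0,0],[0,0,0,0,0,0]]]'

```text
clock: 24.92
position: [0.5471, 0.1889, 0.1175]
ee_rot: [0.764, 0.645, 0.0, 0.002]
ft_force: [-0.3, 0.4, -2.4]
grip_width: 0.505
grasp_force: 42.0
```

```bash
python3 - <<'E'
from h import *
goto([.547,.189,.074],80.5);o=get_obs();print(o["ft_force"],o["torque"])
E
```

```text
pos [0.5471 0.1889 0.1175] joints [ 0.2088  0.4271 -0.7673  1.6925  0.3238  1.1513 -0.8152] turn [ 0.0295  0.0151 -0.0226] shift [ 0.002  -0.0017  1.0867]
[-0.3464  0.4139 -2.4315] [-0.0768 -0.008   0.0136]
```

Request:
carry_out --commands '[[[0,0,0.05,0,0,0],[0,0,0.05,0,0,0],[0,0,0,0,0,0],[0,0,0,0,0,0]]]'

```text
clock: 25.25
position: [0.547, 0.1889, 0.1134]
ee_rot: [0.764, 0.645, 0.0, 0.002]
ft_force: [-0.1, -0.7, -3.3]
grip_width: 0.509
grasp_force: 42.0
```

Request:
carry_out --commands '[[[0,0,0.05,0,0,0],[0,0,0.05,0,0,0],[0,0,0,0,0,0],[0,0,0,0,0,0]]]'

```text
clock: 25.58
position: [0.547, 0.1889, 0.1093]
ee_rot: [0.764, 0.645, 0.0, 0.002]
ft_force: [-0.7, 1.1, -2.2]
grip_width: 0.504
grasp_force: 42.0
```

Request:
carry_out --commands '[[[0,0,0.1,0,0,0],[0,0,0.1,0,0,0],[0,0,0.1,0,0,0],[0,0,0,0,0,0]]]'

```text
clock: 25.92
position: [0.5468, 0.1887, 0.0964]
ee_rot: [0.764, 0.645, 0.0, 0.002]
ft_force: [0.2, -0.7, -2.5]
grip_width: 0.507
grasp_force: 42.0
```

Request:
carry_out --commands '[[[0,0,0.1,0,0,0],[0,0,0.1,0,0,0],[0,0,0.1,0,0,0],[0,0,0.1,0,0,0],[0,0,0,0,0,0]]]'

```text
clock: 26.33
position: [0.5469, 0.1887, 0.0805]
ee_rot: [0.764, 0.645, 0.0, 0.002]
ft_force: [-0.1, 0.2, -2.6]
grip_width: 0.511
grasp_force: 42.0
```

Request:
carry_out --commands '[[[0,0,0.07,0,0,0],[0,0,0.05,0,0,0],[0,0,0,0,0,0],[0,0,0,0,0,0]]]'

```text
clock: 26.67
position: [0.5471, 0.1889, 0.0766]
ee_rot: [0.764, 0.645, 0.0, 0.002]
ft_force: [-0.4, -0.2, -2.2]
grip_width: 0.51
grasp_force: 42.0
```

Request:
carry_out --commands '[[[0,0,0.025,0,0,0],[0,0,0,0,0,0],[0,0,0,0,0,0]]]'

```text
clock: 26.92
position: [0.5472, 0.1889, 0.0757]
ee_rot: [0.764, 0.645, 0.0, 0.002]
ft_force: [0.3, 0.1, -2.7]
grip_width: 0.503
grasp_force: 42.0
```

Request:
carry_out --commands '[[[0,0,0.03,0,0,0],[0,0,0.02,0,0,0],[0,0,0,0,0,0],[0,0,0,0,0,0]]]'

```text
clock: 27.25
position: [0.5473, 0.189, 0.074]
ee_rot: [0.764, 0.645, 0.001, 0.002]
ft_force: [-0.6, 0.5, 1.8]
grip_width: 0.507
grasp_force: 42.6
```

Request:
carry_out --commands '[[[0,0,0,0,0,0],[0,0,0,0,0,0],[0,0,0,0,0,0],[0,0,0,0,0,0],[0,0,0,0,0,0],[0,0,0,0,0,0]]]' --hand -1

```text
clock: 27.75
position: [0.5472, 0.1889, 0.0736]
ee_rot: [0.764, 0.645, 0.0, 0.002]
ft_force: [-0.8, -0.3, -0.6]
grip_width: 1.001
grasp_force: 0.0
```

Request:
carry_out --commands '[[[0,0,-0.5,0,0,0],[0,0,-0.75,0,0,0],[0,0,-0.8,0,0,0],[0,0,-0.8,0,0,0],[0,0,-0.8,0,0,0],[0,0,-0.75,0,0,0],[0.5,-0.74,0,0,0,0],[0.5,-0.74,0,0,0,0],[0.5,-0.74,0,0,0,0],[0.5,-0.74,0,0,0,0],[0,0,0,0,0,0],[0,0,0,0,0,0]]]'

```text
clock: 28.75
position: [0.4419, 0.2896, 0.2496]
ee_rot: [0.763, 0.647, 0.001, 0.002]
ft_force: [1.1, -0.5, -0.7]
grip_width: 1.0
grasp_force: 0.0
```

```bash
python3 - <<'E'
from h import *
goto([.4435,.2885,.137],80.3)
s=camera("scene");t=camera("top")
cv2.imwrite("pics/c8.png",np.hstack([crop("top",165,150,80,80,5,t),crop("scene",255,150,80,80,5,s)]))
E
```

```text
pos [0.4419 0.2896 0.2496] joints [ 0.1307  0.2037 -0.8979  1.6532  0.1668  1.3618 -0.9556] turn [0.0405 0.0141 0.0517] shift [-0.0197  0.0445  2.8155]
```

View pics/c8.png

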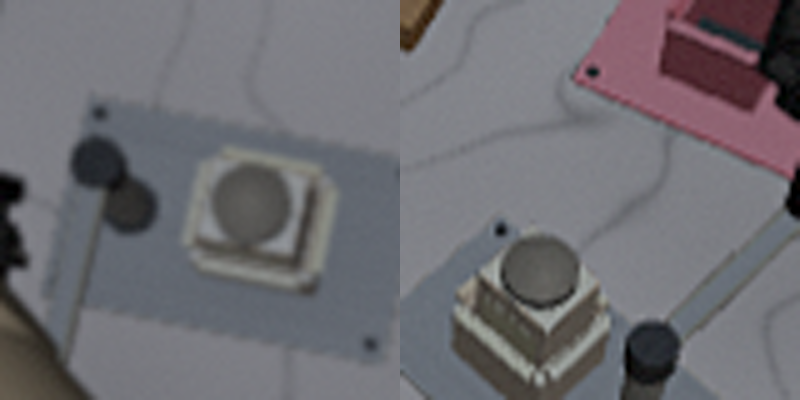

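The pack sits cap up in the bay (cap at crop (252,200) in the top view and (540,270) in the scene view), and the lever is still open. I'll grip the knob next.

Request:
carry_out --commands '[[[-0.02,0.045,0.6,0,0,0],[0,0,0.7,0,0,0],[0,0,0.7,0,0,0],[0,0,0.55,0,0,0],[0,0,0.25,0,0,0],[0,0,0,0,0,0]]]'

```text
clock: 29.35
position: [0.4451, 0.2849, 0.135]
ee_rot: [0.765, 0.645, -0.001, 0.001]
ft_force: [-0.7, -0.3, 0.1]
grip_width: 1.002
grasp_force: 0.0
```

Request:
carry_out --commands '[[[0,0,0,0,0,0],[0,0,0,0,0,0],[0,0,0,0,0,0],[0,0,0,0,0,0],[0,0,0,0,0,0],[0,0,0,0,0,0],[0,0,0,0,0,0],[0,0,0,0,0,0],[0,0,0,0,0,0],[0,0,0,0,0,0]]]' --hand 1 --force 50

```text
clock: 30.18
position: [0.4426, 0.2875, 0.1379]
ee_rot: [0.763, 0.646, -0.001, 0.001]
ft_force: [-15.4, -3.3, 13.9]
grip_width: 0.196
grasp_force: 48.5
```

Request:
carry_out --commands '[[[-0.312,-0.005,0,0,0,-1],[-0.312,0.017,0,0,0,-1],[-0.312,0.017,0,0,0,-1],[-0.312,0.017,0,0,0,-1],[-0.312,0.017,0,0,0,-1],[-0.312,0.017,0,0,0,-1],[-0.312,0.017,0,0,0,-1],[0,0,0,0,0,0]]]'

```text
clock: 30.85
position: [0.4617, 0.2006, 0.1379]
ee_rot: [0.48, 0.877, -0.001, 0.002]
ft_force: [-7.7, -4.6, 12.2]
grip_width: 0.197
grasp_force: 50.0
```

Request:
carry_out --commands '[[[-0.312,0.017,0,0,0,-1],[-0.312,0.017,0,0,0,-1],[-0.312,0.017,0,0,0,-1],[-0.312,0.017,0,0,0,-1],[-0.312,0.017,0,0,0,-1],[0,0,0,0,0,0]]]'

```text
clock: 31.35
position: [0.5086, 0.1602, 0.138]
ee_rot: [0.237, 0.971, -0.0, 0.002]
ft_force: [-3.2, -0.8, 6.7]
grip_width: 0.195
grasp_force: 50.2
```

Request:
carry_out --commands '[[[-0.156,0.01,0,0,0,-0.5],[-0.156,0.01,0,0,0,-0.5],[-0.156,0.01,0,0,0,-0.5],[-0.156,0.01,0,0,0,-0.5],[0,0,0,0,0,0],[0,0,0,0,0,0]]]'

```text
clock: 31.85
position: [0.5304, 0.1521, 0.1382]
ee_rot: [0.138, 0.99, -0.002, 0.001]
ft_force: [-2.6, -4.5, 7.7]
grip_width: 0.194
grasp_force: 50.4
```

Request:
carry_out --commands '[[[-0.156,0.01,0,0,0,-0.5],[-0.156,0.01,0,0,0,-0.5],[0,0,0,0,0,0],[0,0,0,0,0,0]]]'

```text
clock: 32.18
position: [0.5414, 0.1499, 0.1378]
ee_rot: [0.085, 0.996, -0.002, 0.0]
ft_force: [-8.0, -4.8, 7.1]
grip_width: 0.195
grasp_force: 51.1
```

Request:
carry_out --commands '[[[-0.06,0.0,0,0,0,-0.2],[0,0,0,0,0,0],[0,0,0,0,0,0]]]'

```text
clock: 32.43
position: [0.5432, 0.1496, 0.1378]
ee_rot: [0.075, 0.997, -0.002, -0.0]
ft_force: [-10.1, -6.2, 9.8]
grip_width: 0.196
grasp_force: 51.4
```

Request:
carry_out --commands '[[[-0.06,0.0,0,0,0,-0.2],[0,0,0,0,0,0],[0,0,0,0,0,0]]]'

```text
clock: 32.68
position: [0.5436, 0.1496, 0.1376]
ee_rot: [0.064, 0.998, -0.003, -0.002]
ft_force: [-21.7, -6.9, 15.1]
grip_width: 0.193
grasp_force: 52.3
```

Request:
carry_out --commands '[[[-0.05,0.0,0,0,0,0],[0,0,0,0,0,0],[0,0,0,0,0,0]]]'

```text
clock: 32.93
position: [0.5438, 0.1495, 0.1375]
ee_rot: [0.064, 0.998, -0.004, -0.004]
ft_force: [-31.7, -8.7, 21.7]
grip_width: 0.193
grasp_force: 53.3
```

Request:
carry_out --commands '[[[0.08,0,0,0,0,0],[0,0,0,0,0,0]]]'

```text
clock: 33.1
position: [0.5434, 0.1496, 0.1377]
ee_rot: [0.064, 0.998, -0.003, -0.001]
ft_force: [-15.4, -6.2, 12.0]
grip_width: 0.195
grasp_force: 51.7
```

Request:
carry_out --commands '[[[0,0,0,0,0,0],[0,0,0,0,0,0],[0,0,0,0,0,0],[0,0,0,0,0,0],[0,0,0,0,0,0],[0,0,-0.6,0,0,0],[0,0,-0.8,0,0,0],[0,0,-0.8,0,0,0],[0,0,-0.8,0,0,0],[0,0,0,0,0,0],[0.8,0,0,0,0,0],[0.8,0,0,0,0,0],[0.8,0,0,0,0,0],[0.8,0,0,0,0,0],[0,0,0,0,0,0]]]' --hand -1

```text
clock: 34.35
position: [0.4184, 0.1682, 0.2584]
ee_rot: [0.061, 0.998, -0.005, 0.004]
ft_force: [0.3, 0.6, -0.5]
grip_width: 1.002
grasp_force: 0.0
```

```bash
python3 - <<'E'
from h import *
o=get_obs();print(o["position"],o["ft_force"])
s=camera("scene");t=camera("top")
cv2.imwrite("pics/c9.png",np.hstack([crop("top",165,150,80,80,5,t),crop("scene",240,150,80,80,5,s)]))
E
```

```text
[0.4184 0.1682 0.2584] [ 0.2688  0.6311 -0.5168]
```

View pics/c9.png

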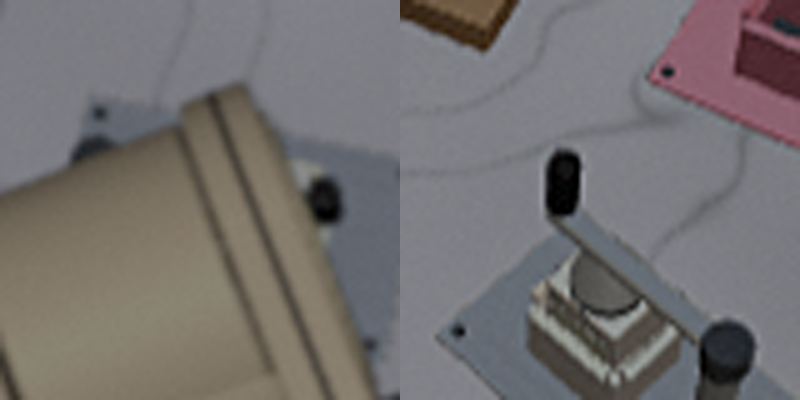

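The lever lies over the cap in the scene view, with the knob at crop (563,180). The top view shows the knob at (325,198), clear of the gripper. I'll check its angle and hand in if it is good.

```bash
python3 - <<'E'
from h import *
k=two((240+(564-400)/5-.4,150+158/5-.4),(165+326/5-.4,150+196/5-.4));print(k)
d=k[0][:2]-np.array([.5605,.268]);a=np.degrees(np.arctan2(d[1],d[0]))%360;print(a,"closed ~260.5-262",np.hypot(*d))
E
```

```text
(array([0.5389, 0.1486, 0.1711]), np.float64(0.0010438973386083514))
259.75589535142115 closed ~260.5-262 0.12130874848025903
```

```bash
python3 - <<'E'
from h import *
c,p=[],[]
s0=cv2.imread("pics/scene0.png")[...,::-1];s1=camera("scene")
for nm,s in(("start",s0),("now",s1)):
    g=cv2.resize(s[172:200,262:290],None,fx=4,fy=4,interpolation=cv2.INTER_CUBIC).max(2)
    m=(g<50).astype(np.uint8);n,l,st,ce=cv2.connectedComponentsWithStats(m);i=1+st[1:,4].argmax()
    q=ce[i]/4+[262-.4,172-.4];print(nm,st[i],q,onz("scene",q,.149))
piv=np.array([.5605,.268])
for a in(250.3,258,259,260.5,261.7):
    r=np.radians(a);print(a,proj("scene",[np.r_[piv+.12*np.array([np.cos(r),np.sin(r)]),.149]]))
E
```

```text
start [  52   17   27   52 1155] [277.7097 182.2284] [0.5211 0.1539 0.149 ]
now [  29   34   27   51 1186] [272.0888 186.3382] [0.5406 0.1491 0.149 ]
250.3 [[278.2697 182.1558]]
258 [[273.6303 185.3263]]
259 [[273.0636 185.7794]]
260.5 [[272.2302 186.4763]]
261.7 [[271.5781 187.0485]]
```

```bash
python3 -c "
from workcell import hand_in
print(hand_in())"
```

```text
the job is handed in; nothing more can be done
None
```

The job is handed in, but no verdict came back: the lever was opened, the pack stood upright on the counter and then set cap up in the bay, and the lever closed to its stop over it. The last camera check put the lever about 1° from closed. I could not read the seat's travel directly.

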